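# Take the dial padlock off the cutter box and show it open

## Task

The steel box with the sharp cutters is shut by a dial padlock through its hasp, and the padlock is on day lock, so only the last number is still to be dialled: four o'clock, reading the dial like a clock with the shackle at twelve. Turn the knob through its clicks until its white pointer rests in the four o'clock click, then pull the case away from the staple until the shackle is fully out, and unhook the padlock. Finish while still holding the open padlock up for all to see, still and level with the dial on top, about a hand's breadth clear above the box, and leave the tape roll and the screwdriver on the lid where they are.

Things in the scene. Friction and masses are not known exactly. Their poses are not given: they have to be found in the camera images.
- box: Fixed grey steel box, 260 (x) x 400 (y) x 100 mm high, shut by two flap lids meeting at a seam along its x. Origin at the centre of its underside, z up. It does not move. On its lid: a steel hasp strap (3 mm high), a black rubber rest pad (4 mm high) under the padlock, and a tape roll and a screwdriver at the two y ends.
- staple (a point): Centre of the opening of the hasp's staple, 16 mm above the box's lid: a fixed arch of 5 mm steel wire, standing up through the strap, its plane across the box's x. Opening 13 mm wide (box y), 24 mm high; 29 mm high in all. Axes as the box. The padlock's free shackle leg passes through it.
- lock: The padlock: a loose steel case 50 (x) x 48 (y) x 24 mm (z), a black dial on its upper face; 300 to 420 g in all. Origin at the centre of the case's underside, z up through the dial, x out towards the shackle. It starts lying on the rest pad, x about along the box's x, the staple's wire about 36 mm ahead (+x) of the case's centre.
- lock_center (a point): Centre of the padlock's case, half-way up (12 mm above its underside); axes as lock.
- shackle (a joint): How far the shackle is out of the case, m: 0 shut, 0.020 fully out. It slides along the case's x, does not swivel, and stays where it is put (3 N friction). Locked, it gives only 2 mm; it is free when the dial is within 0.1 rad of the four o'clock click. It is drawn out by pulling the case towards its -x: first up to 12 mm of slack until the bow hangs in the staple, then 20 mm of travel.
- dial (a joint): Angle of the dial, rad, read from its white pointer: 0 points along the case's x at the shackle (twelve o'clock), growing clockwise seen from above. Spring clicks every 30 degrees (0.524), one for each hour, hold the dial and take about 0.04 N m to leave; four o'clock is 2.094. It turns endlessly either way.
- knob (a point): On the dial's axis, half-way up its knob, 34.5 mm above the case's underside: a round fluted black knob 25 mm in diameter and 15 mm high, from 3 to 18 mm above the case's upper face, on a flat dial plate 36 mm in diameter. A white line on its top and on the plate runs from the axis outwards as the pointer; this point's x points along it.
- shackle_end (a point): End of the shackle's free leg, on the leg's axis; axes as lock. The shackle is an 8 mm thick steel U half-way up the case, legs 14 mm either side of its axis, bow 34 mm beyond the case when shut. The free leg is the one at +y; shut, its end is 8 mm inside the case; fully out, 12 mm ahead of the case's front face. With the staple's wire in that gap the padlock lifts straight up off it.
- tape_roll: Bystander: paper tape roll lying on the box's lid, 90 mm across, 24 mm high; origin under its centre.
- screwdriver: Bystander: black-handled screwdriver 170 mm long lying along x on the box's lid, handle towards -x.
There are look-alikes about, which are no part of the job. Leave any purple or yellow look-alike of the lock alone.

How it is judged (in metres and radians):
On the way, in this order (a step that is already met when the one before it is completed fails the run):
1. the dial rests in the four o'clock click with the shackle still shut (value of joint shackle below 0.004 m and (value of joint dial between 1.944 and 2.244 rad or value of joint dial between -4.339 and -4.039 rad)), for 0.3 s.
2. the shackle is drawn out while the padlock is still on the staple (value of joint shackle above 0.017 m and distance between lock_center and staple below 0.085 m), for 0.1 s.
At the end, for the whole second after the job is handed in: The padlock is held between the fingers with its case's centre at least 60 mm above the box's lid, dial up and within 0.3 rad of level, still (under 0.03 m/s), its shackle at least 15 mm out, and nothing of it touching the box (z of lock_center in the frame of box above 0.16 m and value of joint shackle above 0.015 m and angle between lock_center's own z axis and vertical below 0.3 rad and linear speed of lock below 0.03 m/s and contact force between lock and the fingers above 2 N and contact force between lock and box below 0.05 N); the arm keeps its last pose, push and grip.
It fails at once if the tape roll or the screwdriver is pushed more than 25 mm from its place (distance of any of tape_roll, screwdriver from where it was at the start of the episode above 0.025 m).
It also fails if it takes over 64 s, if anything falls off the work surface, if the arm or the gripper's body presses on something with over 40 N, if the wrist force passes 120 N, or if a joint passes its speed limit or range.

## Robot

A 6-joint arm with a two-finger parallel gripper is mounted at the origin on the work surface. World frame = base frame: x ahead of the robot, y to its left, z up, the work surface at z = 0. Lengths are in mm, angles in rad, forces in N, time in s.
With the tool pointing down it reaches from about 250 to 850 mm from the base axis. Payload 12.5 kg.
Tool frame: the origin (TCP) lies midway between the tips of the shut fingers; the grasp point (between the pads) lies 19 mm behind it (bot.tcp_to_grasp is the distance from the TCP to the grasp point, in mm); z points along the fingers, y is the line along which they close (so a half turn about z gives the same grasp; the last joint's range is limited). The gripper opens to 93 mm and grips with 3 to 60 N. Pads are 15 mm wide; open, the fingers measure 128 mm over their backs; the gripper's body (75 mm by 188 mm) begins 65 mm behind the grasp point.
Start: joints at [1.048, 0.351, 1.652, -0, 1.139, -0.085], TCP at [233.139, 498.127, 218.633] pointing down, gripper open.
Joint ranges: [-2.75, 2.75], [-0.79, 2.1], [0.01, 2.65], [-1.57, 4.71], [0.07, 3.14], [-2.87, 2.87]. Speed limits (rad/s): [2.22, 2.22, 2.79, 3.14, 3.14, 3.14].

## Interface

Orientations are given as a 3x3 rotation matrix whose columns are the frame's x, y, z axes.
In Python, from cell import bot gives the robot as it stands. The module is installed in compiled form; this text tells all that it offers.
- The arm moves only by the tool move_arm, never from a script. Its argument "moves" is a list of rows, each an object with "claw": the finger opening in m, from 0 to 0.093; "linear": the shift along the tool's x, y, z in m, a list of three; "angular": the turn, a rotation vector about the tool's x, y, z in degrees, a list of three. In form: [{"claw": claw, "linear": [tx, ty, tz], "angular": [wx, wy, wz]}, ...]. A call has 1 to 12 rows; each row is the pose to reach, as a shift and turn from the pose commanded when the call began, along the tool's axes at that moment; what a row does not reach only later rows make up. A row lasts 1/8 s, in which the tool goes at most 62.5 mm and 10.7 degrees, less where a joint would pass 70% of its speed; a pose out of reach is approached as far as the arm can. A call with a gripper value outside its range is refused whole. The fingers move at their own pace and stop on an object; the grip force is fixed at half the most. Time passes only in rows, so rows that repeat a pose let the fingers close. It gives the time, the measured TCP pose, the force, the opening and the grip force at its end, in the units of the state.
- bot.get_obs(): the state, without advancing time (a new reading comes with each control period).
- bot.get_image(name): name is "side" or "top" or "wrist"; returns (picture, depth): 420x560x3 uint8, red, green, blue; 420x560 float32, mm along the optical axis (not along the pixel's ray), 0 where there is no reading.
- bot.get_calibration(name): a dict with "K" (3x3 intrinsics, pixels), "extrinsics" (4x4, takes a point from camera to world coordinates). Camera axes: x right, y up, looking along -z (the intrinsics and any distortion apply to the point x, -y, -z); pixel columns grow to the right and rows downward; lengths in mm; the calibration is good to about 2 mm. A picture is of the moment at which its call begins: read the wrist's pose just before it. get_calibration takes no time and is no camera call; for the wrist camera it gives the pose at the moment of the call.
- bot.finish_job(): hands the job in; it is judged then, once.
Trained networks look in the newest picture that a camera, given by its name, has taken for a name from the list of things; names that differ only in an ending like _2 or _b are one class to them, and where a whole thing is asked for, a point or a joint stands for the part that bears it (a point fixed in the world has none). Each returns a list of dicts, best first, with "confidence" (0 to 1); they miss things now and then, are a little off and sometimes report something else, mostly with a low value. They report only what shows in the picture. A call takes as long as a camera call. They do not tell look-alikes from the thing itself.
- bot.regions_of(camera, query): "mask" (420x560 bool, what is visible of it) and "extent" ([left, top, width, height] in pixels, round what is visible of it).
- bot.pinpoint(camera, query): "at" ([column, row] in pixels: a listed point, or the origin of a listed thing).
The state is a dict: "clock": time; "joint_pos": joint angles; "joint_velocities": joint speeds; "joint_efforts": joint torques, N m; "position": TCP position; "orientation": TCP orientation; "wrist_force": force on the tool from outside, world axes, zero at the start; "moment": the same for the moment, N m; "finger_gap": opening from 0.0 (shut) to 1.0 (fully open); "finger_force": force on a finger pad.
Only numpy, scipy, OpenCV 4.12 (cv2) and the standard library are available. Lean on these libraries where they do the work, as an engineer would, in place of code of your own. Each camera call takes 0.05 s, during which the arm holds its last target. There are 200 camera calls.

## Working session

There is one attempt and no reset: what is moved stays moved. The work goes in short steps, Python scripts to look and compute and a tool call to move; the robot and the scene stay as the last step left them, time stands still between calls to the robot, and variables do not carry over. Pictures are saved under pics/ and viewed, at most 10 in all, crops included, and the job is handed in when it is done.

Besides the shell and the picture viewer there is one more tool, called after "Emit:" as a command line: name --argument value ..., lists and objects as JSON in quotes. move_arm: Moves the arm, as the interface text tells. Its arguments: {"type":"object","properties":{"moves":{"type":"array","items":{"type":"object","properties":{"claw":{"type":"number"},"linear":{"type":"array","items":{"type":"number"}},"angular":{"type":"array","items":{"type":"number"}}}}}},"required":["moves"]}

```bash
mkdir -p pics; cat > h.py <<'E'
import numpy as np, cv2
from cell import bot
def px2w(cam,u,v,depth=None,z=None):
    c=bot.get_calibration(cam);K=np.array(c["K"]);T=np.array(c["extrinsics"])
    r=np.linalg.inv(K)@[u,v,1.]; d=np.array([r[0],-r[1],-1.])
    D=T[:3,:3]@d;o=T[:3,3]
    s=depth if depth is not None else (z-o[2])/D[2]
    return o+s*D
def save(n,im): cv2.imwrite("pics/"+n+".png",im[...,::-1])
E
python3 - <<'E'
from h import *
o=bot.get_obs();print(o["clock"],o["position"],np.round(o["orientation"],3),o["finger_gap"])
for cam in("top","side"):
    im,d=bot.get_image(cam);save(cam+"0",im);np.save(cam+"_d.npy",d)
    for q in("lock","knob","staple","box","tape_roll","screwdriver","shackle_end"):
        for r in bot.pinpoint(cam,q)[:4]:
            u,v=r["at"];dd=d[int(v),int(u)] if 0<=v<420 and 0<=u<560 else 0
            print(cam,q,round(r["confidence"],2),np.round(r["at"]),np.round(px2w(cam,u,v,depth=dd)))
E
```

```text
0.0 [232.95094611 497.84013643 218.08259839] [[-0.906  0.424 -0.001]
 [ 0.424  0.906 -0.001]
 [ 0.    -0.001 -1.   ]] 1.0000402399085835
top lock 0.93 [374. 143.] [ 654. -187.   40.]
top lock 0.83 [194. 294.] [280. 232.  42.]
top lock 0.61 [239. 157.] [585. 133. 132.]
top knob 0.69 [244. 152.] [594. 122. 143.]
top knob 0.69 [193. 294.] [280. 235.  39.]
top knob 0.46 [373. 140.] [ 660. -185.   42.]
top staple 0.8 [246. 142.] [630. 121.  99.]
top box 0.66 [248. 170.] [563. 115. 100.]
top tape_roll 0.85 [290. 219.] [455.  17. 101.]
top screwdriver 0.96 [184. 131.] [644. 258. 124.]
top shackle_end 0.66 [204. 298.] [272. 211.  27.]
top shackle_end 0.62 [242. 148.] [603. 126. 145.]
top shackle_end 0.4 [384. 141.] [ 662. -214.   29.]
side lock 0.78 [421. 259.] [ 640. -210.   23.]
side lock 0.72 [300. 175.] [575. 109. 126.]
side lock 0.56 [180. 252.] [270. 210.  24.]
side lock 0.32 [298. 166.] [584. 122. 142.]
side knob 0.73 [421. 249.] [ 650. -199.   42.]
side knob 0.53 [171. 241.] [271. 242.  40.]
side knob 0.46 [297. 163.] [585. 127. 147.]
side staple 0.86 [309. 161.] [642. 139. 104.]
side box 0.95 [297. 206.] [518.  64.  98.]
side box 0.17 [307. 161.] [640. 144. 102.]
side tape_roll 0.59 [298. 170.] [579. 118. 132.]
side tape_roll 0.58 [292. 230.] [456.  24.  99.]
side screwdriver 0.68 [274. 141.] [632. 253. 112.]
side shackle_end 0.7 [297. 208.] [511.  59.  99.]
side shackle_end 0.67 [429. 257.] [ 656. -220.   24.]
side shackle_end 0.52 [306. 163.] [613. 124. 128.]
side shackle_end 0.41 [179. 252.] [269. 214.  22.]
```

```bash
python3 - <<'E'
import cv2
a=cv2.imread("pics/top0.png");cv2.imwrite("pics/top0c.png",cv2.resize(a[90:330,140:440],(750,600),interpolation=cv2.INTER_CUBIC))
E
```

```text
(no output)
```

View pics/top0c.png

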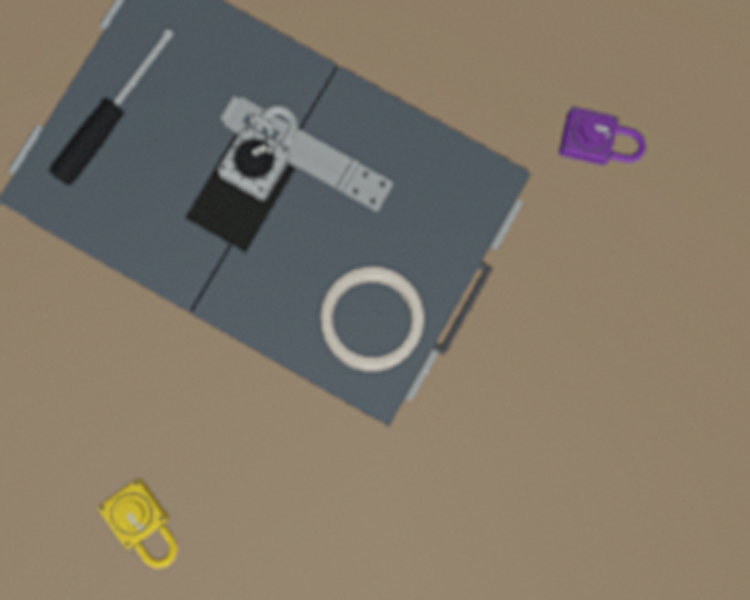

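The candidates are the steel lock on the box at top pixel (241,154), the purple one at (374,143) and the yellow one at (194,294). The target is the steel one through the hasp, with its x axis at about -31° yaw. I'll move above it and check it in a close wrist crop.

Emit:
move_arm --moves '[{"claw": 0.093,"linear": [-0.06,-0.024,-0.03],"angular": [0,0,0]},{"claw": 0.093,"linear": [-0.115,-0.046,-0.05],"angular": [0,0,2]},{"claw": 0.093,"linear": [-0.17,-0.068,-0.06],"angular": [0,0,4]},{"claw": 0.093,"linear": [-0.225,-0.09,-0.07],"angular": [0,0,6]},{"claw": 0.093,"linear": [-0.28,-0.112,-0.07],"angular": [0,0,6]},{"claw": 0.093,"linear": [-0.335,-0.134,-0.07],"angular": [0,0,6]},{"claw": 0.093,"linear": [-0.39,-0.156,-0.07],"angular": [0,0,6]},{"claw": 0.093,"linear": [-0.44,-0.176,-0.07],"angular": [0,0,6]},{"claw": 0.093,"linear": [-0.478,-0.191,-0.07],"angular": [0,0,6]},{"claw": 0.093,"linear": [-0.478,-0.191,-0.07],"angular": [0,0,6]},{"claw": 0.093,"linear": [-0.478,-0.191,-0.07],"angular": [0,0,6]}]'

```text
clock: 2.17
position: [584.6, 123.0, 288.5]
orientation: [[-0.856, 0.516, -0.0], [0.516, 0.856, 0.0], [0.001, -0.0, -1.0]]
wrist_force: [0.2, 0.2, -0.4]
finger_gap: 0.998
finger_force: 0.0
```

```bash
cat > look.py <<'E'
from h import *
import sys
n=sys.argv[1]
o=bot.get_obs();print(o["clock"],np.round(o["position"],1),np.round(o["orientation"],3).tolist(),np.round(o["joint_pos"],2))
c=bot.get_calibration("wrist");print(np.round(c["extrinsics"],2).tolist())
im,d=bot.get_image("wrist");save(n,im);np.save(n+".npy",d)
for q in("lock","knob","staple","shackle_end","lock_center"):
    for r in bot.pinpoint("wrist",q)[:2]:
        u,v=r["at"]
        zz={"lock":104,"knob":138.5,"staple":116,"shackle_end":116,"lock_center":116}[q]
        print(q,round(r["confidence"],2),np.round(r["at"]),"plane",np.round(px2w("wrist",u,v,z=zz),1))
E
python3 look.py w1
```

```text
2.175 [584.6 123.  288.5] [[-0.856, 0.516, -0.0], [0.516, 0.856, 0.0], [0.001, -0.0, -1.0]] [ 0.13  0.38  1.43  0.    1.33 -0.9 ]
[[0.52, -0.83, -0.21, 525.29], [0.86, 0.5, 0.13, 159.58], [-0.0, -0.25, 0.97, 455.41], [0.0, 0.0, 0.0, 1.0]]
lock 0.85 [295. 193.] plane [593.1 131.4 104. ]
knob 0.65 [296. 204.] plane [596.  130.  138.5]
staple 0.77 [306. 229.] plane [628.  122.7 116. ]
shackle_end 0.76 [311. 216.] plane [619.1 133.4 116. ]
lock_center 0.78 [290. 197.] plane [592.3 125.3 116. ]
```

View pics/w1.png

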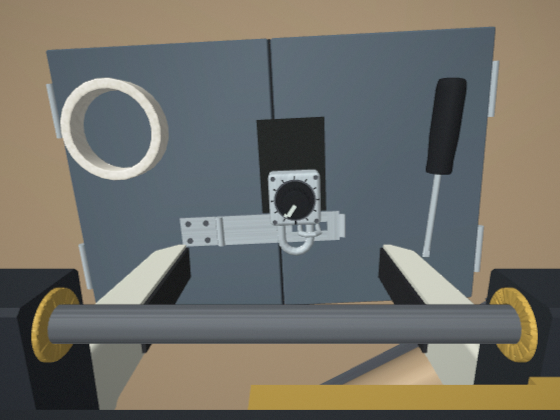

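The steel lock shows with its case around (294,196) and its shackle through the staple at (300,235). The pointer runs down-left. I'll rectify a crop on the top plane to get yaw, centre and pointer.

```bash
cat > rect.py <<'E'
from h import *
def rect(n,z,cx,cy,half,S=600,T=None):
    im=cv2.imread("pics/"+n+".png");c=bot.get_calibration("wrist");K=np.array(c["K"]);T=np.array(c["extrinsics"])
    # out: up=+x world, left=+y ; S px = 2*half mm
    P=[]
    co=[(0,0),(S,0),(S,S),(0,S)]
    for u,v in co:
        w=np.array([cx+half-v*2*half/S, cy+half-u*2*half/S, z]); p=T[:3,:3].T@(w-T[:3,3]); q=K@np.array([p[0],-p[1],-p[2]]);P.append(q[:2]/q[2])
    H=cv2.getPerspectiveTransform(np.float32(P),np.float32(co))
    return cv2.warpPerspective(im,H,(S,S),flags=cv2.INTER_CUBIC)
E
python3 - <<'E'
from rect import *
r=np.hstack([rect("w1",128,595,128,50,400),rect("w1",146,595,128,50,400)])
for x in (0,400):
    cv2.line(r,(x+200,190),(x+200,210),(0,0,255),1);cv2.line(r,(x+190,200),(x+210,200),(0,0,255),1)
cv2.imwrite("pics/r1.png",r)
E
```

```text
(no output)
```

View pics/r1.png

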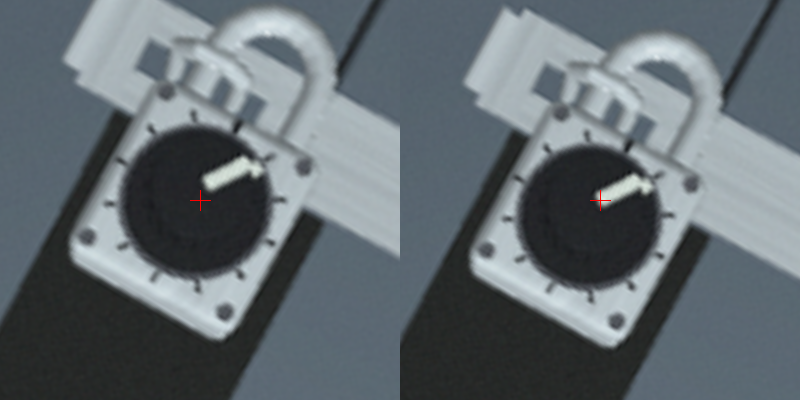

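The case centre is about (594.6,129.1), yaw -28.6°. The pointer reads about 37° clockwise, near the one o'clock click, so it needs roughly +85°. I'll descend on the knob and close.

Emit:
move_arm --moves '[{"claw": 0.05,"linear": [-0.0054,0.0104,0.04],"angular": [0,0,0]},{"claw": 0.05,"linear": [-0.0054,0.0104,0.08],"angular": [0,0,0]},{"claw": 0.05,"linear": [-0.0054,0.0104,0.115],"angular": [0,0,0]},{"claw": 0.05,"linear": [-0.0054,0.0104,0.14],"angular": [0,0,0]},{"claw": 0.05,"linear": [-0.0054,0.0104,0.153],"angular": [0,0,0]},{"claw": 0.05,"linear": [-0.0054,0.0104,0.153],"angular": [0,0,0]},{"claw": 0.02,"linear": [-0.0054,0.0104,0.153],"angular": [0,0,0]},{"claw": 0.02,"linear": [-0.0054,0.0104,0.153],"angular": [0,0,0]},{"claw": 0.02,"linear": [-0.0054,0.0104,0.153],"angular": [0,0,0]},{"claw": 0.02,"linear": [-0.0054,0.0104,0.153],"angular": [0,0,0]}]'

```text
clock: 3.72
position: [595.3, 128.5, 136.2]
orientation: [[-0.856, 0.516, 0.001], [0.516, 0.856, -0.0], [-0.001, 0.0, -1.0]]
wrist_force: [-2.5, -0.7, 5.0]
finger_gap: 0.257
finger_force: 30.0
```

Emit:
move_arm --moves '[{"claw": 0.02,"linear": [0,0,0],"angular": [0,0,8]},{"claw": 0.02,"linear": [0,0,0],"angular": [0,0,17]},{"claw": 0.02,"linear": [0,0,0],"angular": [0,0,26]},{"claw": 0.02,"linear": [0,0,0],"angular": [0,0,35]},{"claw": 0.02,"linear": [0,0,0],"angular": [0,0,44]},{"claw": 0.02,"linear": [0,0,0],"angular": [0,0,53]},{"claw": 0.02,"linear": [0,0,0],"angular": [0,0,62]},{"claw": 0.02,"linear": [0,0,0],"angular": [0,0,71]},{"claw": 0.02,"linear": [0,0,0],"angular": [0,0,79]},{"claw": 0.02,"linear": [0,0,0],"angular": [0,0,85]},{"claw": 0.02,"linear": [0,0,0],"angular": [0,0,85]}]'

```text
clock: 5.1
position: [594.8, 128.9, 136.2]
orientation: [[0.441, 0.897, -0.001], [0.897, -0.441, 0.0], [0.0, -0.001, -1.0]]
wrist_force: [-4.6, 0.3, 6.6]
finger_gap: 0.257
finger_force: 30.0
```

Emit:
move_arm --moves '[{"claw": 0.06,"linear": [0,0,0],"angular": [0,0,0]},{"claw": 0.06,"linear": [0,0,0],"angular": [0,0,0]},{"claw": 0.06,"linear": [0,0,-0.01],"angular": [0,0,0]},{"claw": 0.06,"linear": [0,0,-0.06],"angular": [0,0,0]},{"claw": 0.06,"linear": [0,0,-0.12],"angular": [0,0,-10]},{"claw": 0.08,"linear": [0,0,-0.153],"angular": [0,0,-20]},{"claw": 0.08,"linear": [0,0,-0.153],"angular": [0,0,-30]},{"claw": 0.08,"linear": [0,0,-0.153],"angular": [0,0,-40]},{"claw": 0.08,"linear": [0,0,-0.153],"angular": [0,0,-50]},{"claw": 0.08,"linear": [0,0,-0.153],"angular": [0,0,-60]},{"claw": 0.08,"linear": [0,0,-0.153],"angular": [0,0,-70]},{"claw": 0.08,"linear": [0,0,-0.153],"angular": [0,0,-80]}]'

```text
clock: 6.6
position: [595.1, 128.6, 289.3]
orientation: [[-0.812, 0.584, 0.001], [0.584, 0.812, 0.0], [-0.0, 0.0, -1.0]]
wrist_force: [-0.3, -0.3, 0.2]
finger_gap: 0.862
finger_force: 0.0
```

Emit:
move_arm --moves '[{"claw": 0.08,"linear": [0,0,0],"angular": [0,0,-7.5]},{"claw": 0.08,"linear": [0,0,0],"angular": [0,0,-7.5]}]'

```text
clock: 6.85
position: [595.1, 128.6, 289.2]
orientation: [[-0.878, 0.479, 0.001], [0.479, 0.878, 0.0], [-0.0, 0.0, -1.0]]
wrist_force: [-0.7, 0.2, 0.5]
finger_gap: 0.856
finger_force: 0.0
```

```bash
python3 look.py w2; python3 - <<'E'
from rect import *
r=np.hstack([rect("w2",128,595,128,50,400),rect("w2",146,595,128,50,400)])
cv2.imwrite("pics/r2.png",r)
E
```

```text
6.85 [595.1 128.6 289.2] [[-0.878, 0.479, 0.001], [0.479, 0.878, 0.0], [-0.0, 0.0, -1.0]] [ 0.14  0.4   1.4   0.    1.34 -0.93]
[[0.48, -0.85, -0.22, 534.15], [0.88, 0.46, 0.12, 162.66], [-0.0, -0.25, 0.97, 456.03], [0.0, 0.0, 0.0, 1.0]]
lock 0.58 [285. 187.] plane [594.1 130.7 104. ]
knob 0.62 [285. 198.] plane [597.3 129.4 138.5]
staple 0.65 [293. 226.] plane [629.3 120.8 116. ]
shackle_end 0.65 [296. 212.] plane [618.3 130.1 116. ]
lock_center 0.63 [282. 190.] plane [593.1 128.1 116. ]
```

View pics/r2.png

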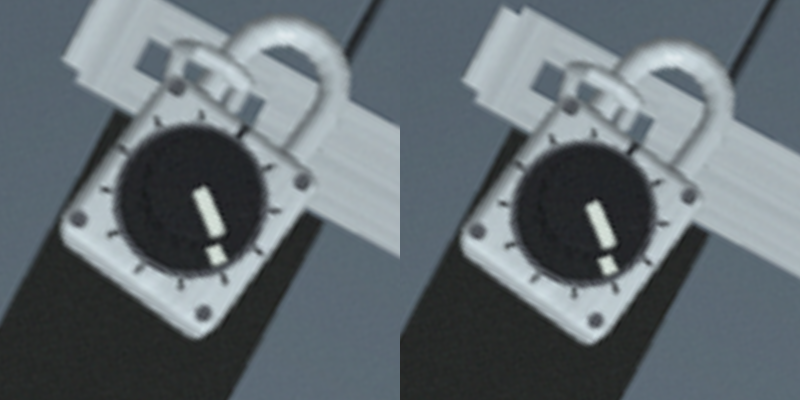

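The pointer is in the four o'clock click: about 118° relative to the case, shackle shut. The case has swung to yaw -37° with its centre at (595,130.5). Next I'll grip the case across its y.

Emit:
move_arm --moves '[{"claw": 0.07,"linear": [0.001,0.0015,0.05],"angular": [0,0,8.5]},{"claw": 0.07,"linear": [0.001,0.0015,0.1],"angular": [0,0,8.5]},{"claw": 0.07,"linear": [0.001,0.0015,0.14],"angular": [0,0,8.5]},{"claw": 0.07,"linear": [0.001,0.0015,0.165],"angular": [0,0,8.5]},{"claw": 0.07,"linear": [0.001,0.0015,0.179],"angular": [0,0,8.5]},{"claw": 0.07,"linear": [0.001,0.0015,0.179],"angular": [0,0,8.5]},{"claw": 0.04,"linear": [0.001,0.0015,0.179],"angular": [0,0,8.5]},{"claw": 0.04,"linear": [0.001,0.0015,0.179],"angular": [0,0,8.5]},{"claw": 0.04,"linear": [0.001,0.0015,0.179],"angular": [0,0,8.5]},{"claw": 0.04,"linear": [0.001,0.0015,0.179],"angular": [0,0,8.5]}]'

```text
clock: 8.4
position: [595.2, 130.4, 110.4]
orientation: [[-0.798, 0.603, 0.001], [0.603, 0.798, 0.0], [-0.001, 0.001, -1.0]]
wrist_force: [-1.7, -0.7, 5.6]
finger_gap: 0.514
finger_force: 30.0
```

Emit:
move_arm --moves '[{"claw": 0.04,"linear": [0.005,0,0],"angular": [0,0,0]},{"claw": 0.04,"linear": [0.01,0,0],"angular": [0,0,0]},{"claw": 0.04,"linear": [0.014,0,0],"angular": [0,0,0]},{"claw": 0.04,"linear": [0.018,0,0],"angular": [0,0,0]},{"claw": 0.04,"linear": [0.022,0,0],"angular": [0,0,0]},{"claw": 0.04,"linear": [0.025,0,0],"angular": [0,0,0]},{"claw": 0.04,"linear": [0.028,0,0],"angular": [0,0,0]},{"claw": 0.04,"linear": [0.028,0,0],"angular": [0,0,0]}]'

```text
clock: 9.4
position: [573.7, 147.5, 110.4]
orientation: [[-0.798, 0.603, 0.004], [0.603, 0.798, 0.0], [-0.003, 0.002, -1.0]]
wrist_force: [5.4, -2.1, 3.8]
finger_gap: 0.512
finger_force: 30.0
```

Emit:
move_arm --moves '[{"claw": 0.04,"linear": [0.002,0,0],"angular": [0,0,0]},{"claw": 0.04,"linear": [0.003,0,0],"angular": [0,0,0]},{"claw": 0.04,"linear": [0.004,0,0],"angular": [0,0,0]},{"claw": 0.04,"linear": [0.004,0,0],"angular": [0,0,0]}]'

```text
clock: 9.9
position: [570.8, 149.8, 110.4]
orientation: [[-0.798, 0.603, 0.004], [0.603, 0.798, 0.0], [-0.003, 0.002, -1.0]]
wrist_force: [6.0, -3.1, 3.1]
finger_gap: 0.514
finger_force: 30.0
```

```bash
python3 look.py w3; python3 - <<'E'
from rect import *
r=rect("w3",116,600,125,50,500)
cv2.imwrite("pics/r3.png",r)
E
```

```text
9.9 [570.8 149.8 110.4] [[-0.798, 0.603, 0.004], [0.603, 0.798, 0.0], [-0.003, 0.002, -1.0]] [ 0.18  0.55  1.64 -0.    0.95 -0.75]
[[0.6, -0.77, -0.2, 514.76], [0.8, 0.58, 0.15, 192.37], [0.0, -0.25, 0.97, 277.07], [0.0, 0.0, 0.0, 1.0]]
lock 0.97 [282. 256.] plane [570.  149.9 104. ]
knob 0.58 [289. 289.] plane [572.5 151.5 138.5]
staple 0.92 [312. 381.] plane [631.5 122.9 116. ]
staple 0.52 [284. 254.] plane [565.8 154.  116. ]
shackle_end 0.64 [312. 335.] plane [609.6 139.2 116. ]
lock_center 0.9 [285. 265.] plane [570.5 151.  116. ]
lock_center 0.54 [287. 292.] plane [582.5 143.4 116. ]
```

View pics/r3.png

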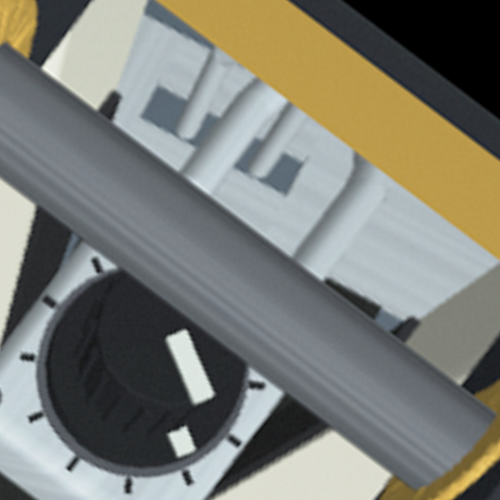

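Emit:
move_arm --moves '[{"claw": 0.04,"linear": [0.001,0,0],"angular": [0,0,0]},{"claw": 0.04,"linear": [0.002,0,0],"angular": [0,0,0]},{"claw": 0.04,"linear": [0.002,0,0],"angular": [0,0,0]}]'

```text
clock: 10.58
position: [569.7, 150.8, 110.5]
orientation: [[-0.798, 0.603, 0.005], [0.603, 0.798, -0.0], [-0.004, 0.003, -1.0]]
wrist_force: [10.2, -2.7, 0.2]
finger_gap: 0.511
finger_force: 30.0
```

Emit:
move_arm --moves '[{"claw": 0.04,"linear": [0.001,0,0],"angular": [0,0,0]},{"claw": 0.04,"linear": [0.002,0,0],"angular": [0,0,0]},{"claw": 0.04,"linear": [0.002,0,0],"angular": [0,0,0]}]'

```text
clock: 10.95
position: [569.2, 151.7, 110.5]
orientation: [[-0.798, 0.603, 0.008], [0.603, 0.798, -0.0], [-0.006, 0.005, -1.0]]
wrist_force: [16.2, -3.9, -2.4]
finger_gap: 0.513
finger_force: 30.0
```

The stop is reached: force is rising sharply and the geometry matches 20 mm out. Next I'll push forward about 37 mm to bring the wire into the gap.

Emit:
move_arm --moves '[{"claw": 0.04,"linear": [-0.003,0,0],"angular": [0,0,0]},{"claw": 0.04,"linear": [-0.009,0,-0.001],"angular": [0,0,0]},{"claw": 0.04,"linear": [-0.015,0,-0.001],"angular": [0,0,0]},{"claw": 0.04,"linear": [-0.021,0,-0.001],"angular": [0,0,0]},{"claw": 0.04,"linear": [-0.027,0,-0.001],"angular": [0,0,0]},{"claw": 0.04,"linear": [-0.033,0,-0.001],"angular": [0,0,0]},{"claw": 0.04,"linear": [-0.037,0,-0.001],"angular": [0,0,0]},{"claw": 0.04,"linear": [-0.037,0,-0.001],"angular": [0,0,0]}]'

```text
clock: 11.95
position: [596.1, 129.4, 110.4]
orientation: [[-0.798, 0.603, 0.0], [0.603, 0.798, -0.0], [-0.001, -0.0, -1.0]]
wrist_force: [0.9, -0.1, -2.0]
finger_gap: 0.513
finger_force: 30.0
```

```bash
python3 look.py w4; python3 - <<'E'
from rect import *
r=rect("w4",116,615,120,45,500)
im,d=bot.get_image("side");s=cv2.resize(im[130:210,255:355,::-1],(625,500),interpolation=cv2.INTER_CUBIC)[:,120:420]
cv2.imwrite("pics/r4.png",np.hstack([r,s]))
E
```

```text
11.95 [596.1 129.4 110.4] [[-0.798, 0.603, 0.0], [0.603, 0.798, -0.0], [-0.001, -0.0, -1.0]] [ 0.14  0.58  1.58 -0.    0.98 -0.79]
[[0.6, -0.77, -0.2, 540.68], [0.8, 0.58, 0.15, 172.09], [-0.0, -0.25, 0.97, 277.26], [0.0, 0.0, 0.0, 1.0]]
lock 0.86 [285. 257.] plane [596.2 130.8 104. ]
knob 0.91 [284. 290.] plane [596.5 129.7 138.5]
staple 0.53 [314. 337.] plane [635.6 119.  116. ]
shackle_end 0.58 [312. 338.] plane [635.2 118.4 116. ]
lock_center 0.83 [282. 264.] plane [594.3 130.3 116. ]
```

View pics/r4.png

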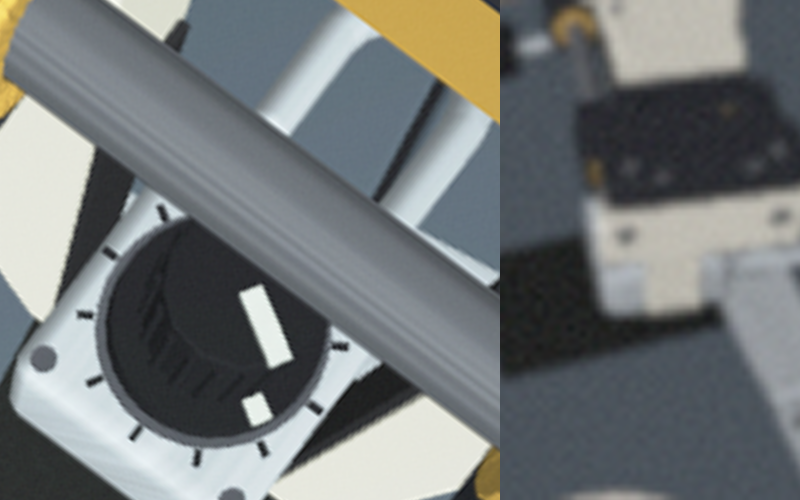

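The shackle stays drawn out, with legs long past the strap, and the pointer is still at four. The wire should be in the gap behind the bar, so I'll lift slowly.

Emit:
move_arm --moves '[{"claw": 0.04,"linear": [0,0,-0.003],"angular": [0,0,0]},{"claw": 0.04,"linear": [0,0,-0.007],"angular": [0,0,0]},{"claw": 0.04,"linear": [0,0,-0.011],"angular": [0,0,0]},{"claw": 0.04,"linear": [0,0,-0.011],"angular": [0,0,0]}]'

```text
clock: 12.8
position: [595.9, 129.9, 122.1]
orientation: [[-0.798, 0.603, 0.001], [0.603, 0.798, 0.0], [-0.001, 0.001, -1.0]]
wrist_force: [0.0, 0.7, -2.5]
finger_gap: 0.511
finger_force: 30.0
```

Emit:
move_arm --moves '[{"claw": 0.04,"linear": [0,0,-0.006],"angular": [0,0,0]},{"claw": 0.04,"linear": [0,0,-0.014],"angular": [0,0,0]},{"claw": 0.04,"linear": [0,0,-0.024],"angular": [0,0,0]},{"claw": 0.04,"linear": [0,0,-0.036],"angular": [0,0,0]},{"claw": 0.04,"linear": [0,0,-0.05],"angular": [0,0,0]},{"claw": 0.04,"linear": [0,0,-0.064],"angular": [0,0,0]},{"claw": 0.04,"linear": [0,0,-0.075],"angular": [0,0,0]},{"claw": 0.04,"linear": [0,0,-0.08],"angular": [0,0,0]},{"claw": 0.04,"linear": [0,0,-0.08],"angular": [0,0,0]},{"claw": 0.04,"linear": [0,0,-0.08],"angular": [0,0,0]},{"claw": 0.04,"linear": [0,0,-0.08],"angular": [0,0,0]}]'

```text
clock: 14.18
position: [595.5, 129.8, 201.2]
orientation: [[-0.798, 0.603, -0.001], [0.603, 0.798, -0.0], [0.001, -0.001, -1.0]]
wrist_force: [-0.7, -0.3, -3.4]
finger_gap: 0.515
finger_force: 30.0
```

```bash
python3 - <<'E'
from h import *
s,_=bot.get_image("side");t,_=bot.get_image("top")
a=cv2.resize(s[110:210,250:350],(400,400),interpolation=cv2.INTER_CUBIC);b=cv2.resize(t[100:200,190:290],(400,400),interpolation=cv2.INTER_CUBIC)
save("r5",np.hstack([a,b]))
E
```

```text
(no output)
```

View pics/r5.png

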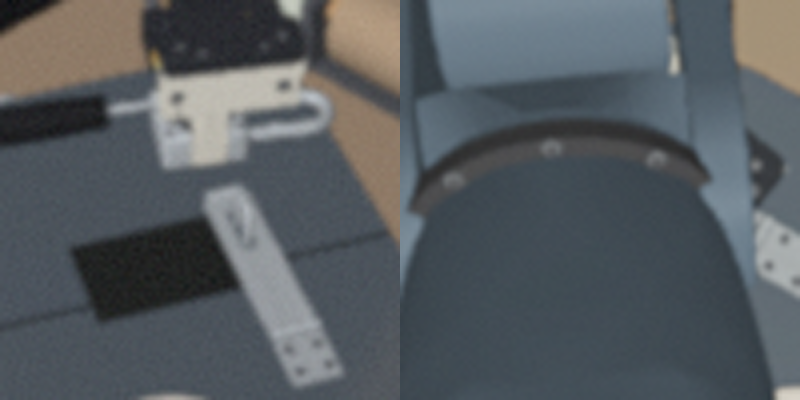

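The side view shows the padlock held level and clear above the box. Its shackle is out, and the staple at (240,215) in the crop is empty. I'm handing in.

```bash
python3 -c "
from cell import bot
print(bot.finish_job())"
```

```text
the job is handed in; nothing more can be done
None
```

The job is handed in: I dialled the padlock to four o'clock, pulled the shackle fully out and unhooked it. It ended held level about 80 mm above the box with the dial on top; the tape roll and screwdriver were never touched, and the hand-in call did not report a verdict.

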